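# Screw the levelling foot down onto its bearing plate

## Robot

A 6-joint arm with a two-finger parallel gripper is mounted at the origin on a cart in front of the work surface, level with it; the furniture and walls round the work are solid. World frame = base frame: x ahead of the robot, y to its left, z up, the work surface at z = 0. Lengths are in m, angles in rad, forces in N, time in s.
With the tool pointing down it reaches from about 0.2 to 0.875 m from the base axis. Payload 3.4 kg.
Tool frame: the origin (TCP) lies between the finger pads; the fingertips stand 25 mm ahead of it and the grasp point (between the pads) lies 6 mm ahead of it (r.nose_length is the z of the fingertips in the tool frame, in m); z points along the fingers, x is the direction in which the jaws open and shut, and the axes are right-handed (so a half turn about z gives the same grasp; the last joint's range is limited). The gripper opens to 94 mm and grips with 3 to 60 N. Pads are 16 mm wide; open, the fingers measure 119 mm over their backs; the gripper's body (75 mm by 177 mm) begins 78 mm behind the grasp point.
Start: joints at [1.195, 0.276, 1.505, -0, 1.361, -0.121], TCP at [0.145, 0.556, 0.198] pointing down, gripper open.
Joint ranges: [-2.89, 2.89], [-0.75, 2.08], [0.22, 2.7], [-1.18, 4.32], [0.11, 2.71], [-2.7, 2.7]. Speed limits (rad/s): [2.57, 2.57, 3.14, 3.14, 3.14, 3.14].

## Interface

Orientations are given as a unit quaternion [w, x, y, z].
In Python, from plant import r, gripper_to, inverse_kinematics, vision, models, telemetry gives the robot as it stands. Calls block until the motion is done:
- r.move_to(position, orientation): joint-space move of the TCP to a pose.
- r.move_l(position, rot=None, vel=0.15, guard=None): straight line of the TCP; rot=None keeps the orientation; vel is the mean speed in m/s. With guard (N) it stops when the force on the tool has changed by that much, and returns True; else False.
- r.movej(angles): joint-space move.
- gripper_to(opening, f_grip=None): finger opening in m; f_grip is the grip in N (None keeps the last); returns when the fingers have stopped.
- r.hold(seconds).
- inverse_kinematics(position, orientation): joint angles nearest the present ones, or None.
- vision.snapshot(name): name is "side" or "top" or "wrist"; returns the picture (420x560x3 uint8, red, green, blue); there is no depth.
- vision.get_calibration(name): a dict with "fx", "fy", "cx", "cy" (pixels), "position" and "orientation" of the camera in the world. Camera axes: x right, y down, z forward; pixel columns grow to the right and rows downward; lengths in m; the calibration is good to about 2 mm. A picture is of the moment at which its call begins: read the wrist's pose just before it. get_calibration takes no time and is no camera call; for the wrist camera it gives the pose at the moment of the call.
A pose or a line that the arm cannot do raises r.PlanningError and nothing moves.
- r.sign_off(): hands the job in, once; it reports no verdict.
Trained networks look in the newest picture that a camera, given by its name, has taken for a name from the list of things; names that differ only in an ending like _2 or _b are one class to them, and where a whole thing is asked for, a point or a joint stands for the part that bears it (a point fixed in the world has none). Each returns a list of dicts, best first, with "score" (0 to 1); they miss things now and then, are a little off and sometimes report something else, mostly with a low value. They report only what shows in the picture. A call takes as long as a camera call.
- models.boxes_of(thing, camera): "at" ([x, y, z] in m, in world coordinates, good to about 4 mm: the middle of the surface that is visible of it).
- models.regions_of(thing, camera): "pixels" (420x560 bool, what is visible of it).
- models.mark_of(thing, camera): "at" ([x, y, z] in m, in world coordinates, good to about 4 mm: a listed point, or the origin of a listed thing).
Readings, each from a call of its own:
- telemetry.current_t(): time.
- telemetry.current_joints(): joint angles.
- telemetry.current_dq(): joint speeds.
- telemetry.current_joint_efforts(): joint torques, N m.
- telemetry.current_ee_pos(): TCP position.
- telemetry.current_tool_rot(): TCP orientation.
- telemetry.current_wrist_force(): force on the tool from outside, world axes, zero at the start.
- telemetry.current_torque(): the same for the moment, N m.
- telemetry.current_opening(): finger opening in m.
Only numpy, scipy, OpenCV 4.12 (cv2) and the standard library are available. Lean on these libraries where they do the work, as an engineer would, in place of code of your own. Each camera call takes 0.05 s, during which the arm holds its last target. There are 200 camera calls.

## Task

The rubber foot under the red handwheel of the levelling stand hangs in the air. Slide the steel bearing plate flat on the table in under the foot, centred, and let go of it; then turn the handwheel clockwise by its black handle until the foot just bears on the plate with a light pressure, never forcing it down, and let go. Leave the pots and cups standing where they are.

Things in the scene. Friction and masses are not known exactly. Their poses are not given: they have to be found in the camera images.
- stand: fixed levelling stand: aluminium platform (top at z = 70 mm, a pot on it) on three short legs; a blue arm on its near side carries a vertical jack screw, red handwheel on top, black rubber foot below. Origin: on the screw's axis at the table top; z up, +x from screw to platform (platform x 75 to 200, y -75 to 75 mm; near legs 30 mm wide at x = 98, y = +-55). Open from -x, +y and -y.
- foot_place (a point): point on the table under the centre of the round rubber foot (39 mm across), where the plate's centre belongs; same as the stand's origin. The foot's underside starts 16 to 27 mm above the table: how far it is set on its screw differs by up to 8 mm between starts and cannot be told from the wheel's angle or height, so contact must be felt.
- nut_top (a point): top of the blue nut (36 mm across) of the jack screw, on its axis, 70 mm above the table; nut and arm leave 40 mm of height free over the table. Once the foot touches the plate it rubs round on it: its rubber gives 5 N per mm (pressure grows about 6 N per rad of wheel), and each newton adds 0.7 to 1.1 N of drag at the handle while it moves. Light pressure is 2 to 10 N; over 16 N is forcing it.
- wheel (a joint): angle of the handwheel (rad), growing as it turns clockwise seen from above, which lowers wheel, handle and foot together by 8 mm a turn (1.27 mm per rad). Starts between 0 and 2; the foot meets the plate after 3 to 12 rad of further turning. It stays where it is left; free running takes 0.02 N m (0.7 N at the handle).
- crank_handle (a point): upright black handle on the 84 mm red handwheel: 14 mm across, 40 mm tall, spins freely on its own vertical axis, so a gripper can hold it and go round without turning. The point is on the handle's axis at mid-height, 20 mm below its top, 20 mm above the wheel (z about 0.12 m). It circles the screw's axis at a radius of 30 mm; at wheel angle 0 it lies towards the stand's -x.
- bearing_plate: loose bearing plate, about 0.3 kg: dark steel square 64 x 64 x 12 mm with a yellow tongue along its +y to an upright yellow grip, 12 mm thick in x, 32 mm long in y, centred at y = +125 mm, top 44 mm above the table. Origin: centre of the square's underside; z up. Its centre belongs within 10 mm of the foot's axis, tongue pointing any way.
- dye_pot_3: bystander, pot with a black lid, 54 mm across, 44 mm tall; origin at the centre of its underside
- dye_pot_4: bystander, cream-lidded pot with a green label, 60 mm across, 52 mm tall; origin at the centre of its underside
- cup_0: bystander, clear cup with a pink rest, 70 mm across, 81 mm tall; origin at the centre of its underside
- cup_1: bystander, clear empty cup, 70 mm across, 81 mm tall; origin at the centre of its underside

How it is judged:
By the outcome, as a careful person would: the job done as asked, in the order asked, and still so for the second after the job is handed in, with the robot touching nothing.
It also fails if it takes over 72 s, if anything falls off the work surface, if the arm or the gripper's body presses on something with over 40 N, if the wrist force passes 120 N, or if a joint passes its speed limit or range.

## Working session

There is one attempt and no reset: what is moved stays moved. The work goes in short steps, each a Python script; the robot and the scene stay as the last script left them, time stands still between calls to the robot, and variables do not carry over. Pictures are saved under pics/ and viewed, about 8 in all and at most 12, crops included, and the job is handed in when it is done.

```bash
ls; mkdir -p pics; python3 - <<'E'
from plant import r, vision, models, telemetry
import cv2, numpy as np
ims=[]
for c in ["side","top"]:
    im=vision.snapshot(c); cv2.imwrite(f"pics/{c}0.png",im[:,:,::-1])
    for f,t in [("mark_of",x) for x in ["stand","foot_place","nut_top","crank_handle","bearing_plate","dye_pot_3","dye_pot_4","cup_0","cup_1"]]+[("boxes_of","bearing_plate")]:
        try: print(c,f,t,[(round(d["score"],2),np.round(d["at"],3).tolist()) for d in getattr(models,f)(t,c)[:3]])
        except Exception as e: print(c,t,e)
    k=vision.get_calibration(c); print(k)
print(telemetry.current_t(),telemetry.current_tool_rot(),r.nose_length)
E
```

```text
pics
side mark_of stand [(0.69, [0.537, 0.134, 0.001]), (0.56, [0.509, 0.142, 0.122])]
side mark_of foot_place [(0.93, [0.535, 0.135, 0.001]), (0.27, [0.742, -0.108, 0.003])]
side mark_of nut_top [(0.67, [0.537, 0.134, 0.066])]
side mark_of crank_handle [(0.89, [0.507, 0.143, 0.12]), (0.3, [0.535, 0.137, -0.0])]
side mark_of bearing_plate [(0.84, [0.481, 0.306, -0.004])]
side mark_of dye_pot_3 [(0.97, [0.738, -0.106, 0.004]), (0.96, [0.433, -0.123, 0.0])]
side mark_of dye_pot_4 [(0.97, [0.738, -0.106, 0.004]), (0.96, [0.433, -0.123, 0.0])]
side mark_of cup_0 [(0.97, [0.71, 0.362, -0.0]), (0.67, [0.438, -0.012, -0.001])]
side mark_of cup_1 [(0.97, [0.71, 0.362, -0.0]), (0.67, [0.438, -0.012, -0.001])]
side boxes_of bearing_plate [(0.67, [0.492, 0.318, 0.011])]
{'fx': 387.91498505201145, 'fy': 387.91498505201145, 'cx': 285.63131742166087, 'cy': 210.5174626903076, 'position': array([ 0.16803765, -0.57255425,  0.50257694]), 'orientation': array([-0.50081379,  0.81938009, -0.24337343,  0.13627617])}
top mark_of stand [(0.63, [0.536, 0.134, 0.001]), (0.46, [0.439, -0.122, -0.001])]
top mar
[... 226 characters left out ...]
0.108, -0.002]), (0.81, [0.441, -0.124, 0.001])]
top mark_of dye_pot_4 [(0.92, [0.744, -0.108, -0.002]), (0.81, [0.441, -0.124, 0.001])]
top mark_of cup_0 [(0.85, [0.438, -0.011, 0.002]), (0.69, [0.708, 0.364, 0.002])]
top mark_of cup_1 [(0.85, [0.438, -0.011, 0.002]), (0.69, [0.708, 0.364, 0.002])]
top boxes_of bearing_plate [(0.84, [0.495, 0.326, 0.011]), (0.55, [0.713, 0.375, 0.042])]
{'fx': 468.4825632630878, 'fy': 468.4825632630878, 'cx': 280.3042807833488, 'cy': 199.2303026183761, 'position': array([0.44285934, 0.05793851, 1.15369818]), 'orientation': array([-0.0486261 ,  0.71185465, -0.69869574,  0.05217974])}
1.1 [-2.85742788e-06  7.91234438e-01  6.11512928e-01  5.45197671e-05] 0.025
```

View pics/top0.png

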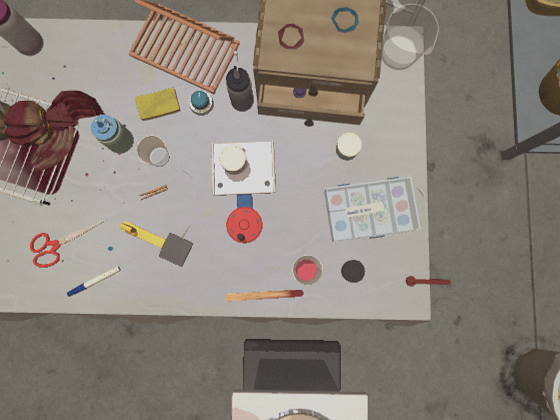

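View pics/side0.png

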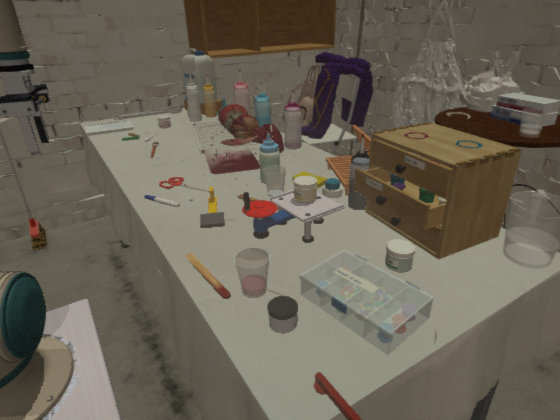

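Top view: the plate is at about (176,249) with its yellow grip up and to the left at (127,229). The wheel is at (245,225) with its handle at (240,238). Nothing blocks the path from plate to foot. Next I'll measure the plate yaw and hover over the grip with the wrist camera.

```bash
cat > h.py <<'E'
from plant import r, gripper_to, inverse_kinematics, vision, models, telemetry
import cv2, numpy as np
from scipy.spatial.transform import Rotation as R
def R_(q): return R.from_quat(np.roll(q,-1))
def down(a):  # tool down, jaw (x) axis at world angle a
    q=(R.from_euler('z',a)*R.from_euler('x',np.pi)).as_quat(); return np.roll(q,1)
def proj(k,uv,z):
    uv=np.atleast_2d(uv).astype(float)
    d=np.c_[(uv[:,0]-k['cx'])/k['fx'],(uv[:,1]-k['cy'])/k['fy'],np.ones(len(uv))]
    d=R_(k['orientation']).apply(d); p=np.array(k['position'])
    return (p+d*((z-p[2])/d[:,2])[:,None])[:,:2]
def yellow(im):
    h=cv2.cvtColor(im,cv2.COLOR_RGB2HSV); return cv2.inRange(h,(18,120,80),(36,255,255))>0
def plate_pose(cam):
    k=vision.get_calibration(cam); im=vision.snapshot(cam)
    d=models.regions_of("bearing_plate",cam); m=d[0]["pixels"]; y=m&yellow(im)
    dk=(m&(im.max(2)<130)&~y).astype(np.uint8); dk=cv2.morphologyEx(dk,cv2.MORPH_OPEN,np.ones((3,3)))
    v,u=np.nonzero(dk); c=proj(k,np.c_[u,v],0.012)
    rc=cv2.minAreaRect((c*1e3).astype(np.float32))
    v,u=np.nonzero(y); yy=proj(k,np.c_[u,v],0.02)
    return im,k,d[0]["score"],rc,c.mean(0),yy,m
E
python3 - <<'E'
from h import *
im,k,s,rc,c,yy,m=plate_pose("top")
t=yy.mean(0)-c; print(s,rc,c,len(yy),t,"tongue ang",np.degrees(np.arctan2(t[1],t[0])))
b=np.arctan2(t[1],t[0]); g=c+0.125*np.array([np.cos(b),np.sin(b)]); print("grip",g)
q=down(b-np.pi/2); print(telemetry.current_joints())
for a in (b-np.pi/2,b+np.pi/2): print(inverse_kinematics([*g,0.2],down(a)))
a=b-np.pi/2
r.move_to([*(g-0.04*np.array([np.cos(b),np.sin(b)])),0.22],down(a))
im,k,s,rc,c,yy,m=plate_pose("wrist"); cv2.imwrite("pics/w1.png",im[:,:,::-1])
print("wrist",s,rc,c,len(yy),k['position'])
print([(d["score"],d["at"]) for d in models.mark_of("bearing_plate","wrist")[:2]],telemetry.current_t())
E
```

```text
0.56 ((479.4485778808594, 305.02362060546875), (64.6493148803711, 63.850135803222656), 66.0817642211914) [0.47917351 0.3047986 ] 378 [0.03546055 0.07854614] tongue ang 65.70266080423283
grip [0.53060751 0.4187264 ]
[ 1.19499048e+00  2.75873480e-01  1.50492521e+00  3.50816736e-07
  1.36067796e+00 -1.21042195e-01]
[ 5.65231853e-01  4.28738687e-01  1.26448011e+00 -4.44089210e-16
  1.44837386e+00  9.89300421e-01]
[ 0.56523185  0.42873869  1.26448011  0.          1.44837386 -2.15229223]
wrist 0.71 ((481.2291564941406, 307.7148132324219), (65.91664123535156, 63.74858474731445), 66.92168426513672) [0.48172264 0.30817632] 1886 [0.54408548 0.44992536 0.40798975]
[(0.6, [0.4838, 0.3095, -0.0022])] 2.8667
```

View pics/w1.png

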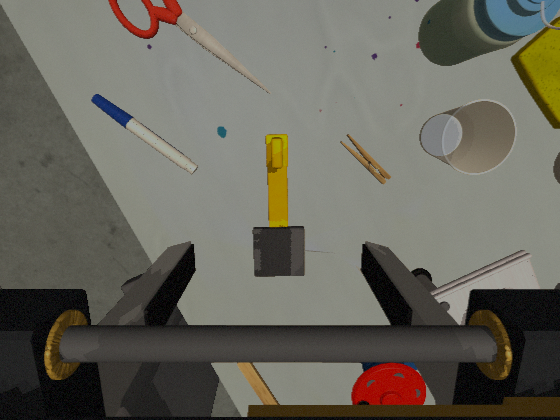

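```bash
cat > a.py <<'E'
from h import *
u=lambda b: np.array([np.cos(b),np.sin(b)])
k=vision.get_calibration("wrist"); print("grip top px ->",proj(k,[277,151],0.044))
c=np.array([0.4805,0.3065]); b=np.radians(66.4); g=c+0.125*u(b); print(g)
q=down(b-np.pi/2); gripper_to(0.05)
r.move_l([*g,0.12],q,vel=0.2)
print(r.move_l([*g,0.043],vel=0.08,guard=8),telemetry.current_wrist_force())
gripper_to(0.0,f_grip=30); print("opening",telemetry.current_opening())
f=np.array([0.5365,0.1350]); b2=np.radians(98); q2=down(b2-np.pi/2)
print(r.move_l([*(f+0.125*u(b2)+0.05*u(b2)),0.043],q2,vel=0.08,guard=25),telemetry.current_wrist_force())
print(r.move_l([*(f+0.125*u(b2)),0.043],vel=0.05,guard=20),telemetry.current_wrist_force(),telemetry.current_ee_pos(),f+0.125*u(b2))
for cam in("top","side"):
    im=vision.snapshot(cam); cv2.imwrite(f"pics/{cam}1.png",im[:,:,::-1])
    for t in("bearing_plate","foot_place"): print(cam,t,[(round(d["score"],2),np.round(d["at"],4).tolist()) for d in models.mark_of(t,cam)[:2]])
a=cv2.imread("pics/top1.png")[120:300,100:340]; s=cv2.imread("pics/side1.png")[150:270,170:350]
a=cv2.resize(a,(533,400));s=cv2.resize(s,(600,400));cv2.imwrite("pics/c1.png",cv2.resize(np.hstack([a,s]),(800,283)))
print(telemetry.current_opening(),telemetry.current_t())
E
python3 a.py
```

```text
grip top px -> [[0.53142301 0.42354296]]
[0.53054363 0.42104534]
False [ 0.60907531  0.58349384 -0.352159  ]
opening 0.0001086726076654673
False [-0.41066892  0.61589258 -0.08464361]
False [ 0.11296583  0.37274039 -0.36995519] [0.51909471 0.25903402 0.04301692] [0.51910336 0.25878351]
top bearing_plate [(0.53, [0.4804, 0.3068, -0.0023])]
top foot_place []
side bearing_plate [(0.6, [0.4795, 0.3044, -0.0017]), (0.42, [0.5314, 0.1379, -0.0013])]
side foot_place [(0.67, [0.5345, 0.1346, -0.0032])]
0.0003854225980546258 9.3833
```

View pics/c1.png

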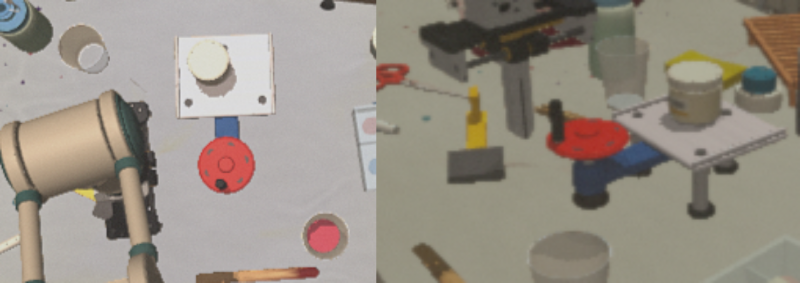

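The jaws closed on nothing: opening 0, and the plate is still at its old place in both views. I'll lift, go back over the grip and look before closing.

```bash
python3 - <<'E'
from h import *
p=telemetry.current_ee_pos(); r.move_l([p[0],p[1],0.15],vel=0.2)
gripper_to(0.05)
c=np.array([0.4805,0.3065]); b=np.radians(66.4); g=c+0.125*np.array([np.cos(b),np.sin(b)])
q=down(b-np.pi/2); r.move_l([*g,0.15],q,vel=0.2); r.move_l([*g,0.085],vel=0.15)
print(telemetry.current_ee_pos(),telemetry.current_opening(),R_(telemetry.current_tool_rot()).as_matrix())
im=vision.snapshot("side"); a=im[120:260,140:327,::-1]
b_=vision.snapshot("wrist")[:,:,::-1]
cv2.imwrite("pics/c2.png",np.hstack([cv2.resize(a,(400,300)),cv2.resize(b_,(400,300))]))
k=vision.get_calibration("side"); Rm=R_(k['orientation'])
for P in ([*g,0.044],[*g,0.085],[*c,0.012]):
    d=Rm.inv().apply(np.array(P)-k['position']); print(P,d[0]/d[2]*k['fx']+k['cx'],d[1]/d[2]*k['fy']+k['cy'])
k=vision.get_calibration("wrist"); print(proj(k,[277,151],0.044)); print(telemetry.current_t())
E
```

```text
[0.53105698 0.42075845 0.08554733] 0.050451737013906574 [[ 9.16134989e-01 -4.00869441e-01  6.11198568e-04]
 [-4.00869682e-01 -9.16135025e-01  3.38779890e-04]
 [ 4.24133910e-04 -5.55379087e-04 -9.99999756e-01]]
[np.float64(0.5305436290696118), np.float64(0.4210453411952799), 0.044] 211.35975513400345 187.9379745364679
[np.float64(0.5305436290696118), np.float64(0.4210453411952799), 0.085] 209.80355392595007 174.8607533994717
[np.float64(0.4805), np.float64(0.3065), 0.012] 211.9303242923644 217.72369075237066
[[0.5539617  0.47181946]]
12.6083
```

View pics/c2.png

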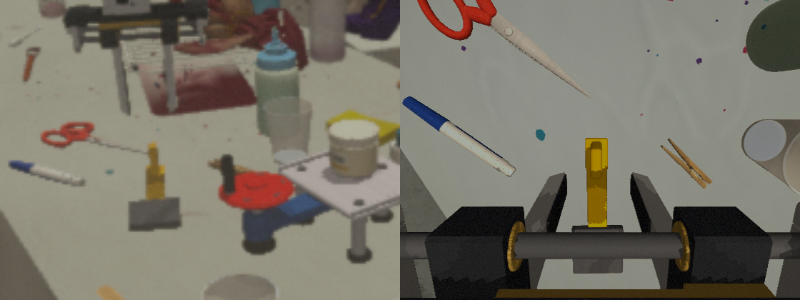

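The wrist view shows the fingertips short of the grip. In the side view they end near row 170, while the reported pose predicts about 183, so the tips may stand higher than reported. I'll project to check, then probe the table with a guarded descent astride the grip.

```bash
python3 - <<'E'
from h import *
k=vision.get_calibration("side"); Rm=R_(k['orientation'])
def pj(P):
    d=Rm.inv().apply(np.array(P)-k['position']); return np.round([d[0]/d[2]*k['fx']+k['cx'],d[1]/d[2]*k['fy']+k['cy']],1)
p=telemetry.current_ee_pos(); T=R_(telemetry.current_tool_rot()).as_matrix()
for s in(-1,1):
  for z in(.06,.08,.1): print(s,z,pj([*(p+T[:,0]*s*.025)[:2],z]))
hit=r.move_l([p[0],p[1],0.025],vel=0.03,guard=5); print(hit,telemetry.current_ee_pos(),telemetry.current_wrist_force())
if not hit:
    hit=r.move_l([p[0],p[1],-0.02],vel=0.02,guard=5); print(hit,telemetry.current_ee_pos(),telemetry.current_wrist_force())
im=vision.snapshot("side"); a=im[120:260,140:327,::-1]
cv2.imwrite("pics/c3.png",cv2.resize(a,(748,560),interpolation=cv2.INTER_CUBIC)); print(telemetry.current_t())
E
```

```text
-1 0.06 [202.3 183.4]
-1 0.08 [201.5 177. ]
-1 0.1 [200.6 170.5]
1 0.06 [219.8 182.1]
1 0.08 [219.1 175.7]
1 0.1 [218.4 169.2]
False [0.53169231 0.42147078 0.02517874] [-0.09605363 -0.1823862   0.18499332]
True [ 0.53155201  0.42138193 -0.00747675] [-0.7206247  -0.29999712  3.18100152]
16.3083
```

View pics/c3.png

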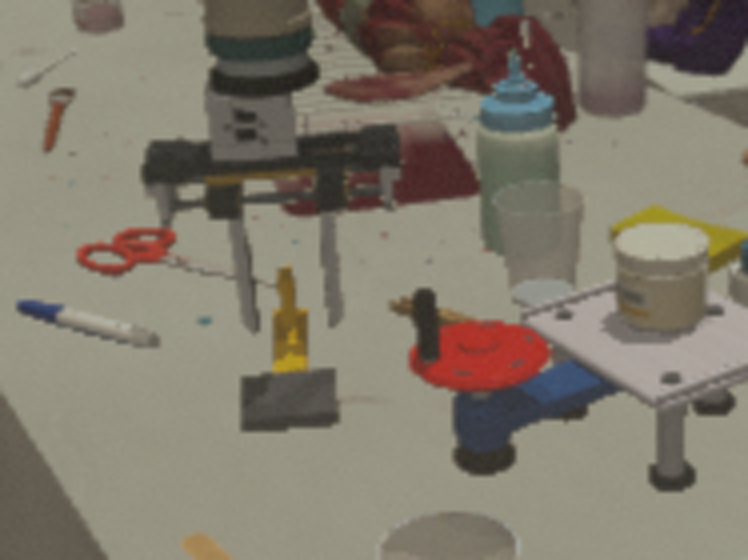

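The tips touched the table at TCP z = −0.0075. By the stated geometry that would be +0.025, so the real fingertips sit about 32 mm higher than the tool frame says (true tip z ≈ TCP z + 0.0075). In the image the tips straddle the grip at (252,328) and (333,325). I'll use that correction, grasp and check the opening.

```bash
cat > b.py <<'E'
from h import *
u=lambda b: np.array([np.cos(b),np.sin(b)])
p=telemetry.current_ee_pos(); Z=0.0
r.move_l([p[0],p[1],Z],vel=0.1)
gripper_to(0.0,f_grip=30); o=telemetry.current_opening(); print("opening",o,telemetry.current_wrist_force(),telemetry.current_ee_pos())
assert o>0.008
p=telemetry.current_ee_pos()[:2]
# tool-to-plate-centre offset along tongue, from vision
c=np.array([0.4805,0.3065]); L=np.linalg.norm(p-c); print("L",L)
f=np.array([0.5365,0.1350]); b2=np.radians(98); q2=down(b2-np.pi/2)
t=f+0.125*u(b2)
print(r.move_l([*(t+0.05*u(b2)),Z],q2,vel=0.08,guard=25),telemetry.current_wrist_force())
print(r.move_l([*t,Z],vel=0.05,guard=20),telemetry.current_wrist_force(),telemetry.current_ee_pos(),t)
for cam in("top","side"):
    im=vision.snapshot(cam); cv2.imwrite(f"pics/{cam}4.png",im[:,:,::-1])
    for n in("bearing_plate","foot_place","stand"): print(cam,n,[(round(d["score"],2),np.round(d["at"],4).tolist()) for d in models.mark_of(n,cam)[:2]])
cv2.imwrite("pics/c4.png",cv2.resize(cv2.imread("pics/side4.png")[120:260,140:327],(748,560),interpolation=cv2.INTER_CUBIC))
print(telemetry.current_opening(),telemetry.current_t())
E
python3 b.py
```

```text
opening 0.011833729737792134 [-2.1832922   1.2208428   4.04015387] [5.31214946e-01 4.21841607e-01 5.20557980e-04]
L 0.12599877797900313
False [-1.03081446  3.23407299  5.82446508]
False [-1.09221958  3.68420495  5.73688761] [5.19901463e-01 2.59020068e-01 4.97759374e-04] [0.51910336 0.25878351]
top bearing_plate [(0.54, [0.5369, 0.1347, 0.0008])]
top foot_place []
top stand [(0.87, [0.5367, 0.1314, 0.0017])]
side bearing_plate [(0.94, [0.5376, 0.1342, -0.0007]), (0.28, [0.537, 0.135, 0.0664])]
side foot_place [(0.96, [0.5351, 0.1349, -0.0019])]
side stand [(0.74, [0.5371, 0.1325, 0.0026])]
0.011934518733128747 20.3667
```

View pics/c4.png

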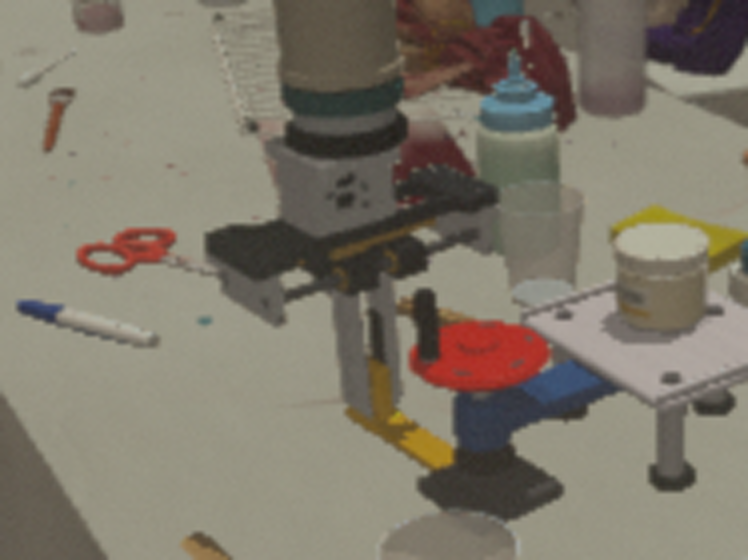

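The grasp is good (opening 11.8 mm). The side view shows the plate flat under the foot at (490,485), and both cameras put its centre within about 3 mm of the foot. I'll release it, grasp the handle and make a first short turn in the free range.

```bash
cat > crank.py <<'E'
from h import *
import json
def turn(st,dphi,n,stop=None,tmax=62,vel=0.035,gain=1e-4):
    """Helical chords clockwise; compliant radially; stops when mean-free drag exceeds stop."""
    q=np.array(st['q']); F0=np.array(st['F0']); log=[]
    for i in range(n):
        ph=st['phi']+dphi; nrm=np.array([-np.cos(ph),np.sin(ph)]); tg=np.array([np.sin(ph),np.cos(ph)])
        c=np.array(st['c']); z=st['z']-1.273e-3*dphi
        r.move_l([*(c+0.03*nrm),z],q,vel=vel)
        F=telemetry.current_wrist_force()-F0
        st.update(phi=ph,z=z); d=-F[:2]@tg; fr=F[:2]@nrm
        st['c']=(c+gain*np.clip(fr,-8,8)*nrm).tolist(); log.append((round(ph,2),round(d,2),round(fr,2),round(F[2],2)))
        if stop is not None and d-st['base']>stop: break
        if abs(fr)>25 or telemetry.current_t()>tmax: print("abort"); break
    json.dump(st,open('st.json','w')); return log
E
cat > d.py <<'E'
from crank import *
gripper_to(0.036); p=telemetry.current_ee_pos(); r.move_l([p[0],p[1],0.17],vel=0.25)
h=np.array([0.5065,0.141]); c=np.array([0.5365,0.135]); q=down(np.radians(98-90))
# orientation kept from release to shorten the move; jaw axis ~ world x
gripper_to(0.044); r.move_l([*h,0.16],q,vel=0.25)
vision.snapshot("side")
print([(n,[(round(d["score"],2),np.round(d["at"],4).tolist()) for d in models.mark_of(n,"side")[:1]]) for n in("bearing_plate","crank_handle","foot_place")])
print("hit",r.move_l([*h,0.1025],vel=0.08,guard=5),telemetry.current_ee_pos())
F0=telemetry.current_wrist_force()
gripper_to(0.0,f_grip=12); print("opening",telemetry.current_opening(),F0,telemetry.current_wrist_force())
p=telemetry.current_ee_pos(); v=p[:2]-c; phi=float(np.arctan2(v[1],-v[0])); print("R",np.linalg.norm(v),"phi",phi)
c=h-0.03*np.array([-np.cos(phi),np.sin(phi)])
st=dict(q=q.tolist(),F0=F0.tolist(),phi=phi,z=0.1025,c=c.tolist(),base=0)
if telemetry.current_opening()>0.011: print(turn(st,0.15,8)); print(st['c'])
im=vision.snapshot("side"); cv2.imwrite("pics/c5.png",cv2.resize(im[120:260,140:327,::-1],(748,560),interpolation=cv2.INTER_CUBIC)); print(telemetry.current_t())
E
python3 d.py
```

```text
[('bearing_plate', [(0.82, [0.5344, 0.1341, -0.0012])]), ('crank_handle', [(0.78, [0.5062, 0.1426, 0.1245])]), ('foot_place', [])]
hit False [0.50691047 0.14107767 0.10283097]
opening 0.013972638479659844 [ 0.49473522  0.32134587 -0.07517941] [-1.15269126  0.65768533  1.44157489]
R 0.030969757453320233 phi 0.19794884818818995
[(0.35, np.float64(0.56), np.float64(3.45), np.float64(3.63)), (0.5, np.float64(-0.21), np.float64(3.48), np.float64(3.86)), (0.65, np.float64(-0.99), np.float64(3.04), np.float64(4.26)), (0.8, np.float64(-0.24), np.float64(3.39), np.float64(3.78)), (0.95, np.float64(-0.21), np.float64(2.0), np.float64(2.6)), (1.1, np.float64(-0.27), np.float64(0.22), np.float64(4.41)), (1.25, np.float64(-0.72), np.float64(0.15), np.float64(4.24)), (1.4, np.float64(-0.39), np.float64(-0.09), np.float64(3.62))]
[0.5346749485019248, 0.13599782103946212]
26.675
```

View pics/c5.png

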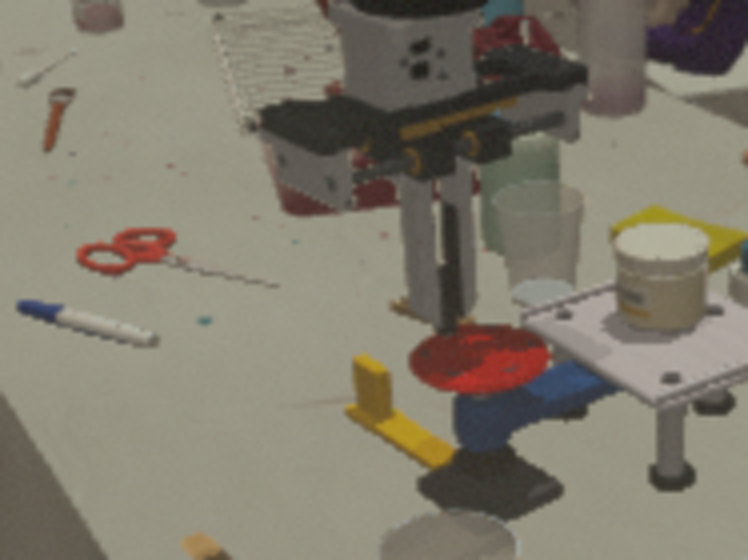

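The handle is gripped (14.0 mm) and the wheel is turning: it now sits at (450,325), and the plate has stayed put. I'll go on until the drag rises, with a per-chord guard as a second trigger.

```bash
sed -i "s/r.move_l(\[\*(c+0.03\*nrm),z\],q,vel=vel)/g=r.move_l([*(c+0.03*nrm),z],q,vel=vel,guard=4.5)/; s/        if stop is not None/        if g: print('guard',telemetry.current_ee_pos()-[*(c+0.03*nrm),z]); break\n        if stop is not None/" crank.py
python3 - <<'E'
from crank import *
st=json.load(open('st.json')); st['base']=-0.3
t=telemetry.current_t(); l=turn(st,0.15,75,stop=2.0,vel=0.04)
print(len(l),telemetry.current_t()-t,telemetry.current_t()); print([tuple(map(float,x)) for x in l[::3]]); print([tuple(map(float,x)) for x in l[-8:]],st['c'])
F0=np.array(st['F0']);r.hold(0.2);F=telemetry.current_wrist_force()-F0; ph=st['phi']; print("held",-F[:2]@[np.sin(ph),np.cos(ph)],F)
E
```

```text
66 17.241699999999998 43.9167
[(1.55, -0.18, 1.17, 4.35), (2.0, -0.88, 1.31, 4.45), (2.45, -0.17, 1.7, 4.93), (2.9, -0.41, 1.26, 4.88), (3.35, -1.87, 1.82, 5.93), (3.8, -2.49, 0.84, 6.14), (4.25, -1.41, 0.9, 7.33), (4.7, -1.07, -0.01, 7.31), (5.15, -1.3, -0.84, 7.21), (5.6, -0.84, 0.07, 7.78), (6.05, 0.05, -0.47, 6.5), (6.5, -0.4, -0.38, 6.66), (6.95, -0.37, 0.95, 4.9), (7.4, -0.39, -0.39, 5.35), (7.85, -0.94, -0.08, 6.38), (8.3, -0.83, 0.18, 5.76), (8.75, -1.05, -0.22, 4.63), (9.2, -1.29, 0.12, 4.59), (9.65, -2.41, 1.43, 6.51), (10.1, -1.75, 1.42, 6.27), (10.55, -0.04, 0.02, 6.13), (11.0, 0.88, -0.11, 5.97)]
[(10.25, -0.99, -0.48, 7.17), (10.4, -1.09, 1.31, 5.93), (10.55, -0.04, 0.02, 6.13), (10.7, 0.49, 0.09, 6.83), (10.85, 0.8, -0.5, 5.96), (11.0, 0.88, -0.11, 5.97), (11.15, 1.01, 0.38, 6.11), (11.3, 2.01, 0.15, 5.94)] [0.5363046914387559, 0.1361350141022165]
held 1.896547431934231 [ 1.75778587 -0.73377291  6.37295652]
```

The drag at this phase is now about 3.2 N above what it was one turn earlier, climbing steadily since about 10.5 rad at roughly 4–5 N/rad. That matches contact, with about 3–4.5 N of pressure. I'll add two small steps to sit mid-band, then release.

```bash
python3 - <<'E'
from crank import *
st=json.load(open('st.json')); st['base']=-1.2
l=turn(st,0.09,2,stop=6.5,vel=0.03); print([tuple(map(float,x)) for x in l])
F=telemetry.current_wrist_force()-np.array(st['F0']); rise=l[-1][1]+1.2; print("rise",rise)
if 3<rise<6.5:
    gripper_to(0.04); p=telemetry.current_ee_pos(); r.move_l([p[0],p[1],0.2],vel=0.2); r.move_l([0.40,0.30,0.28],vel=0.3)
    for cam in("top","side"):
        im=vision.snapshot(cam); cv2.imwrite(f"pics/{cam}6.png",im[:,:,::-1])
        for n in("bearing_plate","foot_place","stand","crank_handle","cup_0","dye_pot_3"): print(cam,n,[(round(d["score"],2),np.round(d["at"],4).tolist()) for d in models.mark_of(n,cam)[:2]])
    a=cv2.resize(cv2.imread("pics/side6.png")[150:250,170:320],(450,300),interpolation=cv2.INTER_CUBIC)
    b=cv2.resize(cv2.imread("pics/top6.png")[130:290,140:327],(350,300)); cv2.imwrite("pics/c6.png",np.hstack([a,b]))
print(telemetry.current_t())
E
```

```text
[(11.39, 2.85, 0.39, 5.23), (11.48, 2.97, -0.53, 5.75)]
rise 4.17
top bearing_plate [(0.37, [0.4374, -0.1229, -0.0009])]
top foot_place []
top stand [(0.93, [0.5388, 0.1335, -0.003])]
top crank_handle [(0.59, [0.5206, 0.1084, 0.1092])]
top cup_0 [(0.8, [0.7041, 0.3656, -0.001])]
top dye_pot_3 [(0.66, [0.4391, -0.1225, -0.0003]), (0.58, [0.7395, -0.1096, -0.001])]
side bearing_plate [(0.6, [0.5357, 0.133, -0.0042]), (0.54, [0.7379, -0.1085, 0.0028])]
side foot_place [(0.69, [0.5323, 0.1357, -0.0009]), (0.66, [0.7087, 0.3587, 0.0])]
side stand [(0.71, [0.5416, 0.1337, -0.002])]
side crank_handle [(0.7, [0.5234, 0.1113, 0.1097])]
side cup_0 [(0.59, [0.7101, 0.3605, -0.0004])]
side dye_pot_3 [(0.84, [0.4331, -0.1247, 0.0023]), (0.74, [0.7394, -0.108, 0.001])]
47.5833
```

View pics/c6.png

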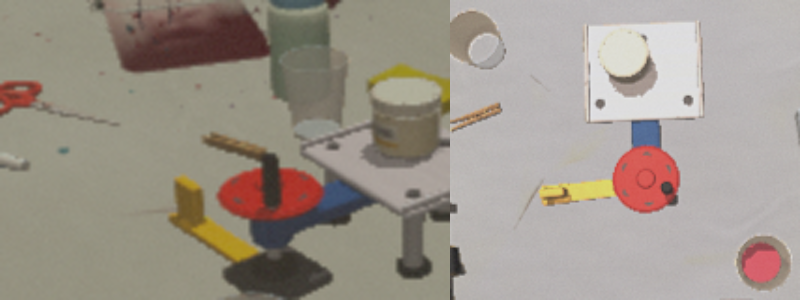

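The side view shows the foot down on the plate with the screw visible at (275,252). The handle stands at about 11.5 rad as commanded, and the pots and cups are where they were. Nothing is being touched, so I'm handing in.

```bash
python3 -c "
from plant import r,telemetry
r.sign_off(); print(telemetry.current_t())"
```

```text
the job is handed in; nothing more can be done
the job is handed in; nothing more can be done
```

The bearing plate is under the foot and released, the foot bears lightly on it, and I handed the job in after about 48 s of robot time.

- **Plate:** I slid it in by its grip. The side camera last put its centre within about 5 mm of the foot's axis, against the 10 mm allowed. The top camera's last plate report was false (it matched a pot), because the wheel hides the plate from above.
- **Handwheel:** I turned it clockwise about 11.3 rad. The drag at the handle rose steadily from about 10.5 rad. I stopped at about 4.2 N above the reading one turn earlier, which means roughly 4–6 N of pressure. That is an estimate from drag and angle, because the force readings wandered by 1–2 N over a turn. After release, both cameras saw the handle at about 11.5 rad, as commanded.
- **Pots and cups:** the black-lidded pot, its cream-lidded neighbour off the stand and the clear empty cup were reported where they started, within about 5 mm. The last check of the pink cup and the pot on the platform was by eye, and they looked unmoved.
- **What went wrong:** the first grasp closed on nothing and did not move the plate. A guarded touch on the table showed the real fingertips about 32 mm higher than the stated tool frame. I corrected for that, and the second grasp held.

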